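Unclamp the ball dish and show it a quarter turn on

TASK

The levelling-check dish with its loose steel ball is locked on its stand by a keeper on a captive wing nut: first turn the nut about a quarter turn anticlockwise (seen from above) by its wings so that the keeper swings clear of the plate, then lift the dish straight up by its arch handle. About 8 cm above the stand and still over its middle, turn the dish a quarter turn clockwise (seen from above) so that its red pointer stands over the green mark on the nut side, keeping it level and the ball inside the black ring all the time. Finish holding it there, level and still with the ball settled in the middle; do not put it down or let go, and leave the stapler, the brass weight and the tape alone.

Things in the scene. Friction and masses are not known exactly. Their poses are not given: they have to be found in the camera images.
- stand: fixed grey stand, base 150 x 150 mm, extended on its -x side (the nut side, roughly towards the robot) for the clamp post. Origin at the centre of its underside, on the work surface. The dish sits on a square seat 30 mm above the origin between low L-shaped corner lugs (tops 39 mm up, 2 mm clearance), so it cannot turn while seated
- green_mark (a point): point on the green index mark of the stand, 70 mm from the stand's middle on its -x side, 30 mm above the work surface (the height of the seat)
- clamp_nut (a joint): angle of the captive wing nut, rad: near 0 the keeper tongue points at the dish (stand's +x) and lies over the plate's edge; grows anticlockwise seen from above, stop at 1.65; the nut does not rise. Clear of the plate from about 1.1; undone means 1.2 or more. It stays where left (friction 0.05 N m)
- nut_grip (a point): centre of the brass wings, on the nut's vertical axis, 105 mm from the stand's middle on its -x side, 76 mm above the work surface. The wings are one flat upright bar, 40 mm long along this frame's x (in line with the keeper), 10 mm thick along y, from 62 to 88 mm above the surface; pinch the 10 mm from above. Frame turns with the nut
- keeper_tip (a point): free end of the aluminium keeper tongue, 57 mm from the nut's axis along the nut's x, 14 mm wide, 6 mm thick, its centre 41.5 mm above the work surface
- dish_handle (a point): centre of the crossbar of the dark arch handle, to be gripped from above: 110 mm long along the dish's y, 14 mm wide along its x, 14 mm high; 120 mm above the work surface while seated (90 mm above the plate's underside), straight over the dish's middle; uprights at 52 mm either side. Axes are the dish's own, equal to the stand's while seated
- dish_middle (a point): where the ball's centre lies when centred: 19.6 mm above the plate's underside, 70 mm below the handle bar's centre. The dish floor is a shallow cone (8 degrees), so the ball rolls back to the middle while level; a black ring of 26 mm radius is drawn on it
- pointer_tip (a point): tip of the red pointer, 74 mm from the dish's middle on the dish's -y side. The dish is loose, about 0.25 kg: an aluminium plate 116 x 116 x 6 mm with a round white dish on it, rim 91 mm across and 18 mm above the plate's underside
- ball_center (a point): centre of the loose polished steel ball, 25 mm across, 64 g, that lies in the dish
- stapler: red stapler, 34 x 136 x 46 mm, lying to the left of the stand; origin at the centre of its underside; bystander
- weight_200: brass-coloured knobbed weight, 33 mm across, 50 mm high; origin at the centre of its underside; bystander
- tape_clear: roll of tape lying flat, 96 mm across, 48 mm high, to the left of the stand; origin at the centre of its underside; bystander

How it is judged:
On the way, in this order (a step that is already met when the one before it is completed fails the run):
1. the wing nut is turned anticlockwise to 1.2 rad or more while the dish still sits on its seat (value of joint clamp_nut above 1.2 rad and z of dish_middle in the frame of stand below 0.056 m), for 0.2 s.
2. the dish is lifted at least 40 mm off its seat, held by the fingers (z of dish_middle in the frame of stand above 0.0896 m and contact force between the fingers and dish above 1 N), for 0.2 s.
At the end, for the whole second after the job is handed in: nut at 1.2 rad or more; fingers hold the dish 50-120 mm above its seat, off the stand, middle within 25 mm of the stand's, red pointer on the nut side within 20 mm of the line through the green mark, tilt under 0.1 rad, dish and ball still (20, 30 mm/s), ball within 10 mm of the middle (value of joint clamp_nut above 1.2 rad and z of dish_middle in the frame of stand between 0.0996 and 0.1696 m and horizontal distance between dish_middle and stand below 0.025 m and y of pointer_tip in the frame of stand between -0.02 and 0.02 m and x of pointer_tip in the frame of stand below -0.045 m and angle between dish_middle's own z axis and vertical below 0.1 rad and distance between ball_center and dish_middle below 0.01 m and linear speed of ball below 0.03 m/s and linear speed of dish below 0.02 m/s and contact force between the fingers and dish above 1 N and contact force between dish and stand below 0.05 N); the arm keeps its last pose, push and grip.
It fails at once if the ball leaves the black ring (its centre more than 26 mm from the dish's middle) (distance between ball_center and dish_middle above 0.026 m).
It fails at once if the dish is tilted more than 0.2 rad (angle between dish_middle's own z axis and vertical above 0.2 rad).
It fails at once if the stapler is pushed more than 20 mm (distance of stapler from where it was at the start of the episode above 0.02 m).
It fails at once if the brass weight is pushed more than 20 mm (distance of weight_200 from where it was at the start of the episode above 0.02 m).
It fails at once if the tape is pushed more than 20 mm (distance of tape_clear from where it was at the start of the episode above 0.02 m).
It also fails if it takes over 54 s, if anything falls off the work surface, if the arm or the gripper's body presses on something with over 40 N, if the wrist force passes 120 N, or if a joint passes its speed limit or range.

ROBOT

A 6-joint arm with a two-finger parallel gripper is mounted at the origin on a cart in front of the work surface, level with it; the furniture and walls round the work are solid. World frame = base frame: x ahead of the robot, y to its left, z up, the work surface at z = 0. Lengths are in m, angles in rad, forces in N, time in s.
With the tool pointing down it reaches from about 0.275 to 0.825 m from the base axis. Payload 5.2 kg.
Tool frame: the origin (TCP) lies where the fingers leave the gripper's body, on its centre line; the fingertips stand 84 mm ahead of it and the grasp point (between the pads) lies 65 mm ahead of it; z points along the fingers, y is the direction in which the jaws open and shut (so a half turn about z gives the same grasp; the last joint's range is limited). The gripper opens to 93 mm and grips with 3 to 60 N. Pads are 15 mm wide; open, the fingers measure 128 mm over their backs; the gripper's body (75 mm by 188 mm) begins 65 mm behind the grasp point.
Start: joints at [0.908, 0.259, 1.535, -0, 1.348, -0.203], TCP at [0.244, 0.493, 0.303] pointing down, gripper open.
Joint ranges: [-3.14, 3.14], [-0.91, 2.08], [0.19, 2.58], [-1.22, 4.36], [0.22, 2.71], [-3.12, 3.12]. Speed limits (rad/s): [2.57, 2.57, 3.14, 3.14, 3.14, 3.14].

INTERFACE

Orientations are given as a rotation vector (axis times angle).
In Python, from bench import ctrl gives the robot as it stands. The module is installed in compiled form; this text tells all that it offers.
- The arm moves only by the shell command python3 -m pendant 'ROWS' [FORCE]. ROWS is JSON, a list of rows, each an object of numbers: "ax", "ay", "az": the turn, a rotation vector about the world's x, y, z normalised to -1 to 1, where 1 is pi rad; "tx", "ty", "tz": the shift along the world's x, y, z normalised to -1 to 1, where 1 is 0.025 m; "fingers": the closure in counts, from 0 (fully open) to 255 (shut). A call has 1 to 12 rows; each row shifts and turns the commanded pose from where the row before left it; what a row does not reach is not made up. A row lasts 1/10 s, in which the tool goes at most 50 mm and 8.59 degrees, less where a joint would pass 70% of its speed; a pose out of reach is approached as far as the arm can. A call with a number of a shift or a turn outside -1 to 1 is refused whole. A call with a gripper value outside its range is refused whole. The fingers move at their own pace and stop on an object; FORCE is the grip in N (left out, the last holds). Time passes only in rows, so rows that do not move let the fingers close. It gives the time, the measured TCP pose, the force and the opening at its end, in the units of the state.
- ctrl.get_state(): the state, without advancing time (a new reading comes with each control period).
- ctrl.capture(name): name is "side" or "top"; returns (picture, depth): 384x512x3 uint8, blue, green, red; 384x512 float32, m along the optical axis (not along the pixel's ray), 0 where there is no reading.
- ctrl.camera_info(name): a dict with "K" (3x3 intrinsics, pixels), "rvec" (rotation vector, rad) and "tvec" (3), from world to camera coordinates, as OpenCV has them. Camera axes: x right, y down, z forward; pixel columns grow to the right and rows downward; lengths in m; the calibration is good to about 2 mm. A picture is of the moment at which its call begins. camera_info takes no time and is no camera call.
- ctrl.job_done(): hands the job in, once; it reports no verdict.
The state is a dict: "time": time; "qpos": joint angles; "joint_vel": joint speeds; "joint_torque": joint torques, N m; "eef_pos": TCP position; "tcp_rot": TCP orientation; "force": force on the tool from outside, world axes, zero at the start; "torque": the same for the moment, N m; "width": opening from 0.0 (shut) to 1.0 (fully open).
Only numpy, scipy, OpenCV 4.12 (cv2) and the standard library are available. Lean on these libraries where they do the work, as an engineer would, in place of code of your own. Each camera call takes 0.05 s, during which the arm holds its last target.

## Working session

There is one attempt and no reset: what is moved stays moved. The work goes in short steps, Python scripts to look and compute and a shell command to move; the robot and the scene stay as the last step left them, time stands still between calls to the robot, and variables do not carry over. Pictures are saved under pics/ and viewed, and the job is handed in when it is done.

```bash
mkdir -p pics; cat > h.py <<'E'
import numpy as np, cv2
from bench import ctrl
def cam(n):
    c=ctrl.camera_info(n); K=np.array(c["K"],float); R=cv2.Rodrigues(np.array(c["rvec"],float))[0]; t=np.array(c["tvec"],float).ravel(); return K,R,t
def ray(n,u,v):
    K,R,t=cam(n); d=R.T@np.linalg.solve(K,[u,v,1.]); return -R.T@t,d
def onz(n,u,v,z):
    o,d=ray(n,u,v); return o+d*(z-o[2])/d[2]
def pts(n,dep):
    K,R,t=cam(n); v,u=np.mgrid[:dep.shape[0],:dep.shape[1]]
    P=np.stack([(u-K[0,2])/K[0,0]*dep,(v-K[1,2])/K[1,1]*dep,dep],-1)
    return (P-t)@R
def proj(n,p):
    K,R,t=cam(n); q=K@(R@np.array(p)+t); return q[:2]/q[2]
E
python3 - <<'E'
from h import *
for n in("top","side"):
    im,d=ctrl.capture(n); cv2.imwrite(f"pics/{n}0.png",im); np.save(f"{n}0.npy",d)
    o,_=ray(n,0,0); print(n,o,(d>0).mean())
s=ctrl.get_state(); print(s)
E
```

```text
top [ 0.34088256 -0.03076225  1.09572574] 0.9958852132161459
side [0.58096654 0.71905589 0.43779532] 0.9959869384765625
{'time': 0.1, 'qpos': array([ 9.08163748e-01,  2.59274990e-01,  1.53592185e+00, -1.50630499e-05,
        1.34801794e+00, -2.02805062e-01]), 'joint_vel': array([-0.0006445 , -0.00233877, -0.00089837, -0.00139503,  0.00019109,
        0.00069168]), 'joint_torque': array([ 1.62394812e-03, -4.38205254e+01, -2.84644425e+01,  7.19913002e-02,
        3.62041534e-02, -5.53505231e-05]), 'eef_pos': array([0.24385757, 0.49260386, 0.3020189 ]), 'tcp_rot': array([-7.15791427e-01, -3.05827597e+00,  2.32235902e-03]), 'force': array([ 0.10328122, -0.29171048, -0.28515882]), 'torque': array([ 0.03568063,  0.05669711, -0.01016281]), 'width': 1.0055683332913397}
```

View pics/top0.png

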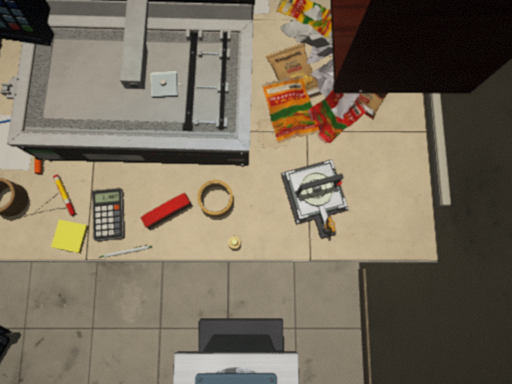

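View pics/side0.png

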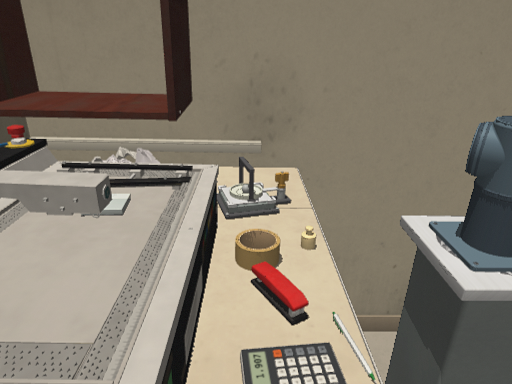

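```bash
python3 - <<'E'
from h import *
im=cv2.imread("pics/top0.png"); c=im[145:255,205:365]; cv2.imwrite("pics/topc.png",cv2.resize(c,None,fx=5,fy=5,interpolation=cv2.INTER_CUBIC))
im=cv2.imread("pics/side0.png"); c=im[145:225,205:305]; cv2.imwrite("pics/sidec.png",cv2.resize(c,None,fx=7,fy=7,interpolation=cv2.INTER_CUBIC))
d=np.load("top0.npy");P=pts("top",d)
for u,v in[(318,188),(325,222),(330,230),(300,240),(235,243),(345,85),(400,50),(340,20),(100,155),(232,152),(290,165),(340,182)]:print(u,v,P[v,u].round(3))
print(proj("top",[0,0,0.2]))
E
```

```text
318 188 [ 0.571 -0.213  0.058]
325 222 [ 0.482 -0.23   0.048]
330 230 [ 0.459 -0.238  0.072]
300 240 [ 0.44  -0.171 -0.002]
235 243 [0.428 0.004 0.048]
345 85 [ 0.757 -0.244  0.268]
400 50 [ 0.757 -0.314  0.408]
340 20 [ 0.931 -0.245  0.248]
100 155 [0.648 0.348 0.101]
232 152 [0.642 0.009 0.146]
290 165 [ 0.65  -0.148 -0.001]
340 182 [ 0.593 -0.278  0.032]
[233.09703447 450.34951607]
```

View pics/topc.png

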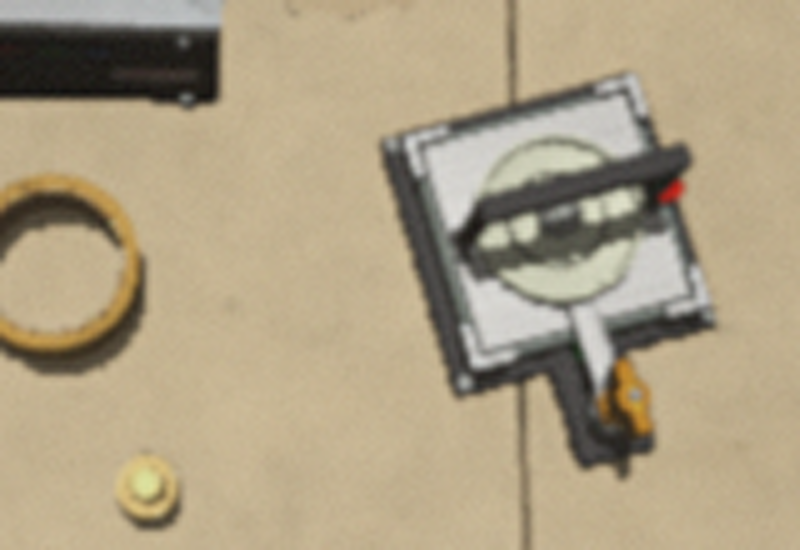

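View pics/sidec.png

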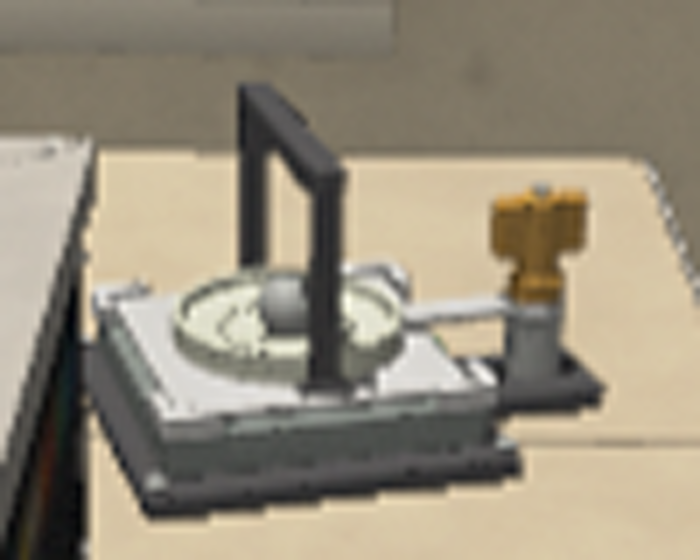

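```bash
python3 - <<'E'
from h import *
for n in("top","side"):
    d=np.load(n+"0.npy");P=pts(n,d);im=cv2.imread(f"pics/{n}0.png");hsv=cv2.cvtColor(im,cv2.COLOR_BGR2HSV)
    box=(P[...,0]>.38)&(P[...,0]<.68)&(P[...,1]<-.1)&(P[...,1]>-.36)&(d>0)
    H=box&(P[...,2]>.105)&(P[...,2]<.14)
    def rep(nm,m):
        q=P[m]; c=np.array(cv2.minAreaRect(q[:,:2].astype(np.float32)*1000),dtype=object); print(n,nm,m.sum(),"mean",q.mean(0).round(4),"zmax",q[:,2].max().round(4),"rect mm",np.round(c[0],1),np.round(c[1],1),round(c[2],1), "pca",np.degrees(np.arctan2(*np.linalg.svd(q[:,:2]-q[:,:2].mean(0),full_matrices=False)[2][0][::-1])).round(1))
    rep("handle",H)
    G=box&(hsv[...,1]>130)&(hsv[...,0]>10)&(hsv[...,0]<28)&(P[...,2]>.058)&(P[...,2]<.1)
    rep("wing",G)
    rep("wingtop",G&(P[...,2]>.082))
    rep("plate",box&(P[...,2]>.028)&(P[...,2]<.045))
    rep("all>.015",box&(P[...,2]>.012))
    R=box&(hsv[...,1]>150)&((hsv[...,0]<8)|(hsv[...,0]>172))
    if R.sum():rep("red",R)
    # pixel based handle blob onto plane z
    for nm,m,z in(("handle",H,.127),("wingtop",G,.088)):
        v,u=np.nonzero(m); print(n,nm,"plane",onz(n,u.mean(),v.mean(),z).round(4),u.mean(),v.mean())
E
```

```text
top handle 274 mean [ 0.5731 -0.2087  0.1248] zmax 0.1317 rect mm [ 574.4 -210.4] [ 14.8 110.4] 15.5 pca -74.4
top wing 78 mean [ 0.4707 -0.2368  0.0846] zmax 0.0914 rect mm [ 471.9 -237.7] [37.3 15.9] 31.9 pca -161.5
top wingtop 64 mean [ 0.4713 -0.2377  0.0872] zmax 0.0914 rect mm [ 472.3 -237.5] [36.8 15.8] 7.6 pca -161.3
top plate 1796 mean [ 0.5679 -0.2094  0.0368] zmax 0.045 rect mm [ 550.9 -219.7] [181.5 138.1] 15.5 pca -158.7
top all>.015 2788 mean [ 0.5605 -0.2094  0.0464] zmax 0.1317 rect mm [ 547.8 -217.2] [201.9 148.1] 15.4 pca -160.2
top red 14 mean [ 0.5883 -0.2722  0.0446] zmax 0.0862 rect mm [ 586.5 -271.9] [ 6.1 19.6] 39.4 pca -58.5
top handle plane [ 0.5725 -0.2083  0.127 ] 320.57664233576645 181.2810218978102
top wingtop plane [ 0.4703 -0.2361  0.088 ] 330.37179487179486 224.64102564102564
side handle 145 mean [ 0.5733 -0.1961  0.1207] zmax 0.1267 rect mm [ 574.9 -208.8] [ 13.6 110.7] 16.2 pca 107.3
side wing 105 mean [ 0.4751 -0.2333  0.076 ] zmax 0.0876 rect mm [ 473.2 -234.4] [37.3 12.4] 9.6 pca -164.4
side wingtop 33 mean [ 0.4755 -0.2347  0.085 ] zmax 0.0876 rect mm [ 473.4 -235.8] [37.4  9.7] 10.1 pca -163.3
side plate 888 mean [ 0.5673 -0.1938  0.0365] zmax 0.045 rect mm [ 550.3 -216.6] [183.4 134.6] 15.7 pca 12.4
side all>.015 1884 mean [ 0.5596 -0.194   0.0477] zmax 0.1267 rect mm [ 548.4 -214.6] [194.9 140.5] 14.9 pca -158.8
side handle plane [ 0.5731 -0.1768  0.127 ] 246.73103448275862 165.86896551724138
side wingtop plane [ 0.4787 -0.2017  0.088 ] 281.32380952380953 177.04761904761904
```

```bash
cat >> h.py <<'E'
from scipy.spatial.transform import Rotation as Ro
def st():
    s=ctrl.get_state(); M=Ro.from_rotvec(s["tcp_rot"]).as_matrix()
    print("t",round(s["time"],2),"tcp",s["eef_pos"].round(4),"yaw_y",np.degrees(np.arctan2(M[1,1],M[0,1])).round(2),"z",M[:,2].round(4),"q",s["qpos"].round(3),"F",s["force"].round(2),"T",s["torque"].round(3),"w",round(s["width"],3))
E
python3 -c "from h import *;st()"
```

```text
t 0.1 tcp [0.2439 0.4926 0.302 ] yaw_y 63.65 z [-0.001  -0.0013 -1.    ] q [ 0.908  0.259  1.536 -0.     1.348 -0.203] F [ 0.1  -0.29 -0.29] T [ 0.036  0.057 -0.01 ] w 1.006
```

```bash
R='{"tx":0.305,"ty":-0.973,"az":-0.0256}'; 
python3 -m pendant '[{"tx":0.305,"ty":-0.973,"az":-0.0256},{"tx":0.305,"ty":-0.973,"az":-0.0256},{"tx":0.305,"ty":-0.973,"az":-0.0256},{"tx":0.305,"ty":-0.973,"az":-0.0256},{"tx":0.305,"ty":-0.973,"az":-0.0256},{"tx":0.305,"ty":-0.973,"az":-0.0256},{"tx":0.305,"ty":-0.973,"az":-0.0256},{"tx":0.305,"ty":-0.973,"az":-0.0256},{"tx":0.305,"ty":-0.973,"az":-0.0256},{"tx":0.305,"ty":-0.973,"az":-0.0256}]' 30; python3 -c "from h import *;st()"
```

```text
t 0.1 tcp [0.2439 0.4926 0.302 ] yaw_y 63.65 z [-0.001  -0.0013 -1.    ] q [ 0.908  0.259  1.536 -0.     1.348 -0.203] F [ 0.1  -0.29 -0.29] T [ 0.036  0.057 -0.01 ] w 1.006invalid input
```

```bash

python3 -m pendant '[{"ax":0,"ay":0,"az":-0.0256,"tx":0.305,"ty":-0.973,"tz":0,"fingers":0}]' 30; python3 -c "from h import *;st()"
```

```text
time: 0.2
eef_pos: [0.2512, 0.4697, 0.3021]
tcp_rot: [-0.837, -3.027, -0.0]
force: [-0.1, -0.1, -0.6]
width: 1.0
t 0.2 tcp [0.2512 0.4697 0.3021] yaw_y 59.11 z [-9.e-04  3.e-04 -1.e+00] q [ 8.700e-01  2.280e-01  1.577e+00  1.000e-03  1.337e+00 -1.620e-01] F [-0.09 -0.06 -0.61] T [-0.012  0.009 -0.011] w 1.0
```

Works with all keys. 29 more rows of this to go.

```bash

python3 -m pendant '[{"ax":0,"ay":0,"az":-0.0256,"tx":0.305,"ty":-0.973,"tz":0,"fingers":0},{"ax":0,"ay":0,"az":-0.0256,"tx":0.305,"ty":-0.973,"tz":0,"fingers":0},{"ax":0,"ay":0,"az":-0.0256,"tx":0.305,"ty":-0.973,"tz":0,"fingers":0},{"ax":0,"ay":0,"az":-0.0256,"tx":0.305,"ty":-0.973,"tz":0,"fingers":0},{"ax":0,"ay":0,"az":-0.0256,"tx":0.305,"ty":-0.973,"tz":0,"fingers":0},{"ax":0,"ay":0,"az":-0.0256,"tx":0.305,"ty":-0.973,"tz":0,"fingers":0},{"ax":0,"ay":0,"az":-0.0256,"tx":0.305,"ty":-0.973,"tz":0,"fingers":0},{"ax":0,"ay":0,"az":-0.0256,"tx":0.305,"ty":-0.973,"tz":0,"fingers":0},{"ax":0,"ay":0,"az":-0.0256,"tx":0.305,"ty":-0.973,"tz":0,"fingers":0},{"ax":0,"ay":0,"az":-0.0256,"tx":0.305,"ty":-0.973,"tz":0,"fingers":0}]' 30
python3 -m pendant '[{"ax":0,"ay":0,"az":-0.0256,"tx":0.305,"ty":-0.973,"tz":0,"fingers":0},{"ax":0,"ay":0,"az":-0.0256,"tx":0.305,"ty":-0.973,"tz":0,"fingers":0},{"ax":0,"ay":0,"az":-0.0256,"tx":0.305,"ty":-0.973,"tz":0,"fingers":0},{"ax":0,"ay":0,"az":-0.0256,"tx":0.305,"ty":-0.973,"tz":0,"fingers":0},{"ax":0,"ay":0,"az":-0.0256,"tx":0.305,"ty":-0.973,"tz":0,"fingers":0},{"ax":0,"ay":0,"az":-0.0256,"tx":0.305,"ty":-0.973,"tz":0,"fingers":0},{"ax":0,"ay":0,"az":-0.0256,"tx":0.305,"ty":-0.973,"tz":0,"fingers":0},{"ax":0,"ay":0,"az":-0.0256,"tx":0.305,"ty":-0.973,"tz":0,"fingers":0},{"ax":0,"ay":0,"az":-0.0256,"tx":0.305,"ty":-0.973,"tz":0,"fingers":0},{"ax":0,"ay":0,"az":-0.0256,"tx":0.305,"ty":-0.973,"tz":0,"fingers":0}]' 30
 python3 -c "from h import *;st()"
```

```text
time: 1.2
eef_pos: [0.3278, 0.2243, 0.3025]
tcp_rot: [-1.96, -2.455, 0.001]
force: [0.7, -0.1, -0.6]
width: 0.997
time: 2.2
eef_pos: [0.4041, -0.0189, 0.3025]
tcp_rot: [-2.765, -1.491, 0.001]
force: [0.1, 0.6, -0.7]
width: 0.998
t 2.2 tcp [ 0.4041 -0.0189  0.3025] yaw_y -33.31 z [-5.e-04  2.e-04 -1.e+00] q [-0.324 -0.01   1.849  0.     1.303  0.257] F [ 0.1   0.58 -0.73] T [-0.076  0.089  0.018] w 0.998
```

```bash

python3 -m pendant '[{"ax":0,"ay":0,"az":-0.0256,"tx":0.305,"ty":-0.973,"tz":0,"fingers":0},{"ax":0,"ay":0,"az":-0.0256,"tx":0.305,"ty":-0.973,"tz":0,"fingers":0},{"ax":0,"ay":0,"az":-0.0256,"tx":0.305,"ty":-0.973,"tz":0,"fingers":0},{"ax":0,"ay":0,"az":-0.0256,"tx":0.305,"ty":-0.973,"tz":0,"fingers":0},{"ax":0,"ay":0,"az":-0.0256,"tx":0.305,"ty":-0.973,"tz":0,"fingers":0},{"ax":0,"ay":0,"az":-0.0256,"tx":0.305,"ty":-0.973,"tz":0,"fingers":0},{"ax":0,"ay":0,"az":-0.0256,"tx":0.305,"ty":-0.973,"tz":0,"fingers":0},{"ax":0,"ay":0,"az":-0.0256,"tx":0.305,"ty":-0.973,"tz":0,"fingers":0},{"ax":0,"ay":0,"az":-0.0256,"tx":0.305,"ty":-0.973,"tz":0,"fingers":0},{"ax":0,"ay":0,"az":0,"tx":0,"ty":0,"tz":0,"fingers":0}]' 30
 python3 -c "from h import *;st()
for n in('side','top'):
    im,d=ctrl.capture(n); cv2.imwrite(f'pics/{n}1.png',im)"
```

```text
time: 3.2
eef_pos: [0.4733, -0.2395, 0.302]
tcp_rot: [3.114, 0.415, -0.001]
force: [-0.4, 0.5, 0.3]
width: 1.0
t 3.2 tcp [ 0.4733 -0.2395  0.302 ] yaw_y -74.81 z [-4.e-04 -5.e-04 -1.e+00] q [-6.790e-01  2.240e-01  1.583e+00 -1.000e-03  1.335e+00  6.270e-01] F [-0.44  0.49  0.34] T [0.039 0.148 0.063] w 1.0
```

View pics/side1.png

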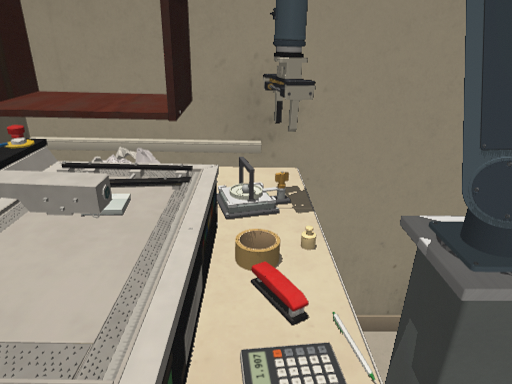

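```bash

python3 -m pendant '[{"ax":0,"ay":0,"az":0,"tx":-0.03,"ty":0.08,"tz":-0.8,"fingers":0},{"ax":0,"ay":0,"az":0,"tx":0,"ty":0,"tz":-0.8,"fingers":0},{"ax":0,"ay":0,"az":0,"tx":0,"ty":0,"tz":-0.8,"fingers":0},{"ax":0,"ay":0,"az":0,"tx":0,"ty":0,"tz":-0.8,"fingers":0},{"ax":0,"ay":0,"az":0,"tx":0,"ty":0,"tz":-0.8,"fingers":0},{"ax":0,"ay":0,"az":0,"tx":0,"ty":0,"tz":-0.8,"fingers":0},{"ax":0,"ay":0,"az":0,"tx":0,"ty":0,"tz":-0.8,"fingers":0},{"ax":0,"ay":0,"az":0,"tx":0,"ty":0,"tz":-0.68,"fingers":0},{"ax":0,"ay":0,"az":0,"tx":0,"ty":0,"tz":0,"fingers":0}]' 30
 python3 -c "from h import *;st()
for n in('side','top'):
    im,d=ctrl.capture(n); c=im[100:240,180:340]; cv2.imwrite(f'pics/{n}2.png',cv2.resize(c,None,fx=5,fy=4))"
```

```text
time: 4.2
eef_pos: [0.4705, -0.2326, 0.1438]
tcp_rot: [-3.109, -0.424, 0.006]
force: [-0.8, -0.2, 0.5]
width: 0.999
t 4.2 tcp [ 0.4705 -0.2326  0.1438] yaw_y -74.47 z [-0.0041  0.0035 -1.    ] q [-0.672  0.38   1.795  0.     0.972  0.628] F [-0.76 -0.2   0.51] T [-0.015  0.164 -0.048] w 0.999
```

View pics/side2.png

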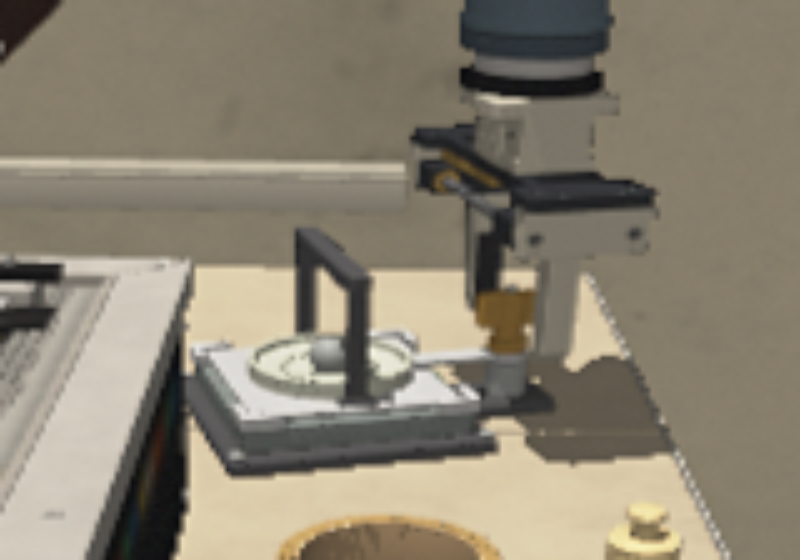

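```bash

python3 -m pendant '[{"ax":0,"ay":0,"az":0,"tx":0,"ty":0,"tz":0,"fingers":0},{"ax":0,"ay":0,"az":0,"tx":0,"ty":0,"tz":0,"fingers":0}]' 30
 python3 -c "from h import *;st()"
```

```text
time: 4.5
eef_pos: [0.4725, -0.235, 0.1469]
tcp_rot: [3.112, 0.422, 0.002]
force: [-0.2, -0.2, -0.3]
width: 1.0
t 4.5 tcp [ 0.4725 -0.235   0.1469] yaw_y -74.56 z [ 0.0016 -0.0013 -1.    ] q [-0.673  0.377  1.79   0.     0.973  0.628] F [-0.19 -0.16 -0.32] T [-0.037  0.124  0.048] w 1.0
```

```bash

python3 -m pendant '[{"ax":0,"ay":0,"az":0,"tx":0,"ty":-0.08,"tz":-0.08,"fingers":0},{"ax":0,"ay":0,"az":0,"tx":0,"ty":0,"tz":0,"fingers":255},{"ax":0,"ay":0,"az":0,"tx":0,"ty":0,"tz":0,"fingers":255},{"ax":0,"ay":0,"az":0,"tx":0,"ty":0,"tz":0,"fingers":255},{"ax":0,"ay":0,"az":0,"tx":0,"ty":0,"tz":0,"fingers":255},{"ax":0,"ay":0,"az":0,"tx":0,"ty":0,"tz":0,"fingers":255},{"ax":0,"ay":0,"az":0,"tx":0,"ty":0,"tz":0,"fingers":255},{"ax":0,"ay":0,"az":0,"tx":0,"ty":0,"tz":0,"fingers":255},{"ax":0,"ay":0,"az":0,"tx":0,"ty":0,"tz":0,"fingers":255},{"ax":0,"ay":0,"az":0,"tx":0,"ty":0,"tz":0,"fingers":255}]' 20
 python3 -c "from h import *;st()"
```

```text
time: 5.5
eef_pos: [0.472, -0.2368, 0.1437]
tcp_rot: [-3.113, -0.421, 0.0]
force: [0.1, 0.0, 0.6]
width: 0.282
t 5.5 tcp [ 0.472  -0.2368  0.1437] yaw_y -74.58 z [-0.  0. -1.] q [-0.676  0.383  1.79  -0.     0.968  0.625] F [0.05 0.02 0.57] T [-0.053  0.134 -0.019] w 0.282
```

Fingers still closing; more time.

```bash

python3 -m pendant '[{"ax":0,"ay":0,"az":0,"tx":0,"ty":0,"tz":0,"fingers":255},{"ax":0,"ay":0,"az":0,"tx":0,"ty":0,"tz":0,"fingers":255},{"ax":0,"ay":0,"az":0,"tx":0,"ty":0,"tz":0,"fingers":255},{"ax":0,"ay":0,"az":0,"tx":0,"ty":0,"tz":0,"fingers":255},{"ax":0,"ay":0,"az":0,"tx":0,"ty":0,"tz":0,"fingers":255}]' 20
 python3 -c "from h import *;st()"
```

```text
time: 6.0
eef_pos: [0.4728, -0.2397, 0.1438]
tcp_rot: [3.108, 0.421, 0.002]
force: [0.6, -10.3, -7.0]
width: 0.11
t 6.0 tcp [ 0.4728 -0.2397  0.1438] yaw_y -74.57 z [ 0.0019 -0.0051 -1.    ] q [-0.678  0.384  1.789 -0.003  0.965  0.625] F [  0.61 -10.29  -6.99] T [-1.544  0.065  0.036] w 0.11
```

```bash

python3 -m pendant '[{"ax":0,"ay":0,"az":0,"tx":0,"ty":-0.12,"tz":0,"fingers":255},{"ax":0,"ay":0,"az":0,"tx":0,"ty":0,"tz":0,"fingers":255},{"ax":0,"ay":0,"az":0,"tx":0,"ty":0,"tz":0,"fingers":255}]' 20
 python3 -c "from h import *;st()"
```

```text
time: 6.3
eef_pos: [0.4727, -0.2402, 0.1438]
tcp_rot: [3.112, 0.421, 0.002]
force: [5.2, -1.3, -3.6]
width: 0.106
t 6.3 tcp [ 0.4727 -0.2402  0.1438] yaw_y -74.59 z [ 1.4e-03 -9.0e-04 -1.0e+00] q [-0.681  0.385  1.787  0.     0.968  0.621] F [ 5.24 -1.27 -3.56] T [-0.26  -0.629  0.022] w 0.106
```

```bash

python3 -m pendant '[{"ax":0,"ay":0,"az":0.03,"tx":0,"ty":0,"tz":0,"fingers":255},{"ax":0,"ay":0,"az":0.03,"tx":0,"ty":0,"tz":0,"fingers":255},{"ax":0,"ay":0,"az":0.03,"tx":0,"ty":0,"tz":0,"fingers":255},{"ax":0,"ay":0,"az":0.03,"tx":0,"ty":0,"tz":0,"fingers":255},{"ax":0,"ay":0,"az":0.03,"tx":0,"ty":0,"tz":0,"fingers":255},{"ax":0,"ay":0,"az":0.03,"tx":0,"ty":0,"tz":0,"fingers":255},{"ax":0,"ay":0,"az":0,"tx":0,"ty":0,"tz":0,"fingers":255}]' 20
 python3 -c "from h import *;st()"
```

```text
time: 7.0
eef_pos: [0.4726, -0.24, 0.1438]
tcp_rot: [2.87, 1.274, 0.001]
force: [4.2, -1.9, -3.8]
width: 0.111
t 7.0 tcp [ 0.4726 -0.24    0.1438] yaw_y -42.11 z [ 1.2e-03 -9.0e-04 -1.0e+00] q [-0.681  0.385  1.787  0.     0.968  0.054] F [ 4.21 -1.85 -3.82] T [-0.302 -0.698  0.07 ] w 0.111
```

```bash

python3 -m pendant '[{"ax":0,"ay":0,"az":0.031,"tx":0,"ty":0,"tz":0,"fingers":255},{"ax":0,"ay":0,"az":0.031,"tx":0,"ty":0,"tz":0,"fingers":255},{"ax":0,"ay":0,"az":0.031,"tx":0,"ty":0,"tz":0,"fingers":255},{"ax":0,"ay":0,"az":0.031,"tx":0,"ty":0,"tz":0,"fingers":255},{"ax":0,"ay":0,"az":0.031,"tx":0,"ty":0,"tz":0,"fingers":255},{"ax":0,"ay":0,"az":0.031,"tx":0,"ty":0,"tz":0,"fingers":255},{"ax":0,"ay":0,"az":0.031,"tx":0,"ty":0,"tz":0,"fingers":255},{"ax":0,"ay":0,"az":0.031,"tx":0,"ty":0,"tz":0,"fingers":255},{"ax":0,"ay":0,"az":0.031,"tx":0,"ty":0,"tz":0,"fingers":255},{"ax":0,"ay":0,"az":0,"tx":0,"ty":0,"tz":0,"fingers":255},{"ax":0,"ay":0,"az":0,"tx":0,"ty":0,"tz":0,"fingers":255}]' 20
 python3 -c "from h import *;st()
for n in('side','top'):
    im,d=ctrl.capture(n); c=im[100:240,180:340]; cv2.imwrite(f'pics/{n}3.png',cv2.resize(c,None,fx=5,fy=4))"
```

```text
time: 8.1
eef_pos: [0.4724, -0.24, 0.1438]
tcp_rot: [2.064, 2.367, 0.0]
force: [4.6, -1.4, -4.6]
width: 0.108
t 8.1 tcp [ 0.4724 -0.24    0.1438] yaw_y 7.81 z [ 8.e-04 -6.e-04 -1.e+00] q [-0.681  0.385  1.787  0.     0.969 -0.817] F [ 4.6  -1.44 -4.62] T [-0.335 -0.735  0.009] w 0.108
```

View pics/side3.png

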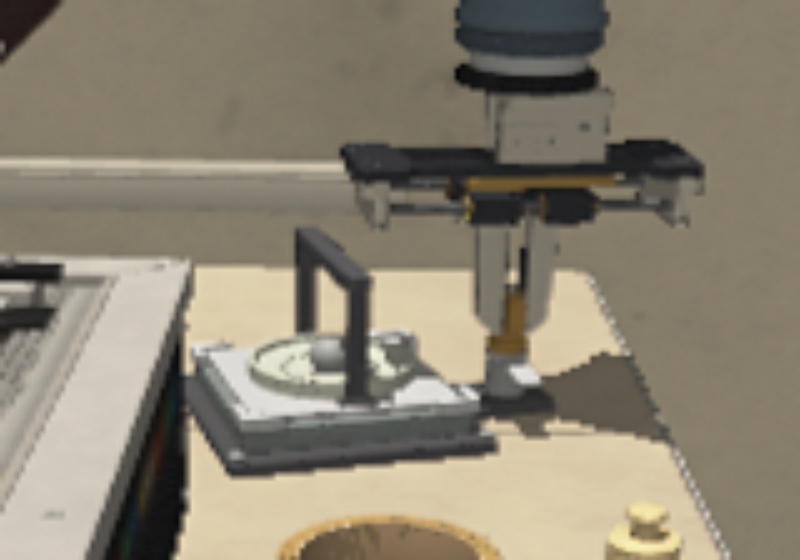

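```bash

python3 -m pendant '[{"ax":0,"ay":0,"az":0,"tx":0,"ty":0,"tz":0,"fingers":120},{"ax":0,"ay":0,"az":0,"tx":0,"ty":0,"tz":0,"fingers":120},{"ax":0,"ay":0,"az":0,"tx":0,"ty":0,"tz":0,"fingers":120},{"ax":0,"ay":0,"az":0,"tx":0,"ty":0,"tz":0,"fingers":120},{"ax":0,"ay":0,"az":0,"tx":0,"ty":0,"tz":0.3,"fingers":120},{"ax":0,"ay":0,"az":0,"tx":0,"ty":0,"tz":0.8,"fingers":120},{"ax":0,"ay":0,"az":0,"tx":0,"ty":0,"tz":0.8,"fingers":60},{"ax":0,"ay":0,"az":0,"tx":0,"ty":0,"tz":0.8,"fingers":60},{"ax":0,"ay":0,"az":0,"tx":0,"ty":0,"tz":0.8,"fingers":60},{"ax":0,"ay":0,"az":0,"tx":0,"ty":0,"tz":0.8,"fingers":60},{"ax":0,"ay":0,"az":0,"tx":0,"ty":0,"tz":0,"fingers":60}]' 20
 python3 -c "from h import *;st()
for n in('side','top'):
    im,d=ctrl.capture(n); c=im[100:240,200:360]; cv2.imwrite(f'pics/{n}4.png',cv2.resize(c,None,fx=5,fy=4))"
```

```text
time: 9.3
eef_pos: [0.4731, -0.2407, 0.2545]
tcp_rot: [2.057, 2.367, 0.0]
force: [0.1, -0.1, 0.1]
width: 0.764
t 9.3 tcp [ 0.4731 -0.2407  0.2545] yaw_y 8.02 z [ 0.0047 -0.0038 -1.    ] q [-0.681  0.26   1.657 -0.     1.219 -0.821] F [ 0.09 -0.08  0.09] T [-0.098  0.014  0.   ] w 0.764
```

View pics/side4.png

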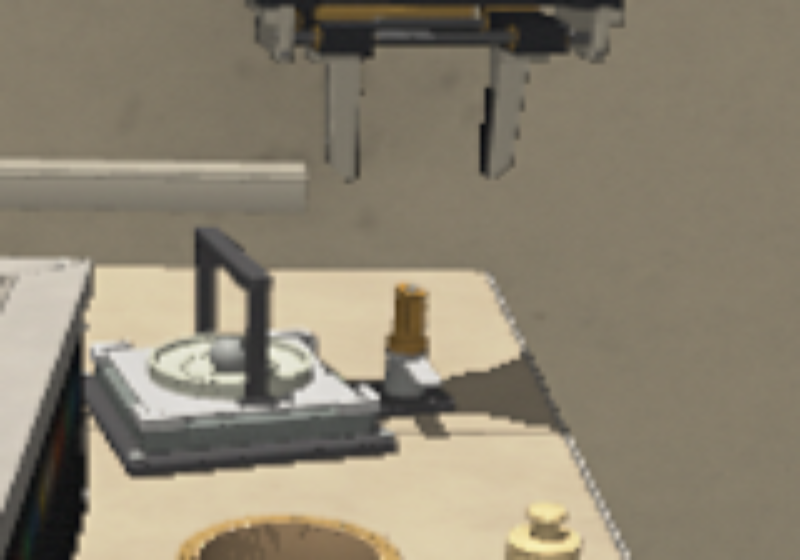

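View pics/top4.png

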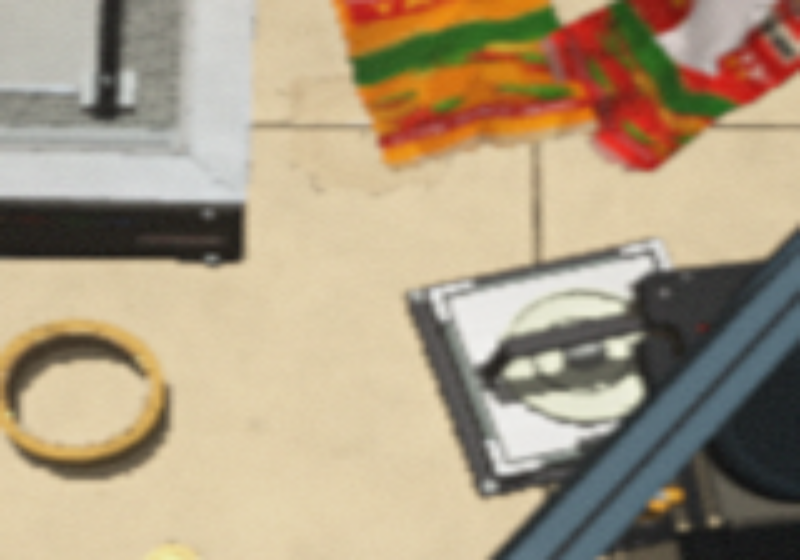

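```bash

python3 -m pendant '[{"ax":0,"ay":0,"az":0.0085,"tx":0.805,"ty":0.225,"tz":0,"fingers":0},{"ax":0,"ay":0,"az":0.0085,"tx":0.805,"ty":0.225,"tz":0,"fingers":0},{"ax":0,"ay":0,"az":0.0085,"tx":0.805,"ty":0.225,"tz":0,"fingers":0},{"ax":0,"ay":0,"az":0.0085,"tx":0.805,"ty":0.225,"tz":0,"fingers":0},{"ax":0,"ay":0,"az":0.0085,"tx":0.805,"ty":0.225,"tz":0,"fingers":0},{"ax":0,"ay":0,"az":0,"tx":0,"ty":0,"tz":0,"fingers":0},{"ax":0,"ay":0,"az":0,"tx":0,"ty":0,"tz":0,"fingers":0},{"ax":0,"ay":0,"az":0,"tx":0,"ty":0,"tz":0,"fingers":0}]' 20
 python3 -c "from h import *;st()"
```

```text
time: 10.2
eef_pos: [0.5716, -0.2118, 0.2504]
tcp_rot: [-1.897, -2.502, 0.001]
force: [0.7, -0.4, 1.2]
width: 0.996
t 10.2 tcp [ 0.5716 -0.2118  0.2504] yaw_y 15.65 z [-2.e-03  8.e-04 -1.e+00] q [-0.537  0.403  1.46  -0.     1.281 -0.81 ] F [ 0.67 -0.39  1.22] T [-0.047  0.061 -0.027] w 0.996
```

```bash

python3 -m pendant '[{"ax":0,"ay":0,"az":0,"tx":0.07,"ty":0,"tz":-0.6,"fingers":0},{"ax":0,"ay":0,"az":0,"tx":0,"ty":0,"tz":-0.8,"fingers":0},{"ax":0,"ay":0,"az":0,"tx":0,"ty":0,"tz":-0.8,"fingers":0},{"ax":0,"ay":0,"az":0,"tx":0,"ty":0,"tz":-0.5,"fingers":100},{"ax":0,"ay":0,"az":0,"tx":0,"ty":0,"tz":0,"fingers":100},{"ax":0,"ay":0,"az":0,"tx":0,"ty":0,"tz":0,"fingers":100},{"ax":0,"ay":0,"az":0,"tx":0,"ty":0,"tz":0,"fingers":100},{"ax":0,"ay":0,"az":0,"tx":0,"ty":0,"tz":0,"fingers":100}]' 20
 python3 -c "from h import *;st()
for n in('side','top'):
    im,d=ctrl.capture(n); c=im[100:240,200:360]; cv2.imwrite(f'pics/{n}5.png',cv2.resize(c,None,fx=5,fy=4))"
```

```text
time: 11.0
eef_pos: [0.5749, -0.2121, 0.1849]
tcp_rot: [1.896, 2.502, 0.0]
force: [-0.3, 0.3, 0.2]
width: 0.633
t 11.0 tcp [ 0.5749 -0.2121  0.1849] yaw_y 15.68 z [ 0.0018 -0.0011 -1.    ] q [-0.535  0.465  1.534 -0.     1.14  -0.809] F [-0.32  0.33  0.21] T [-0.044  0.027  0.047] w 0.633
```

View pics/side5.png

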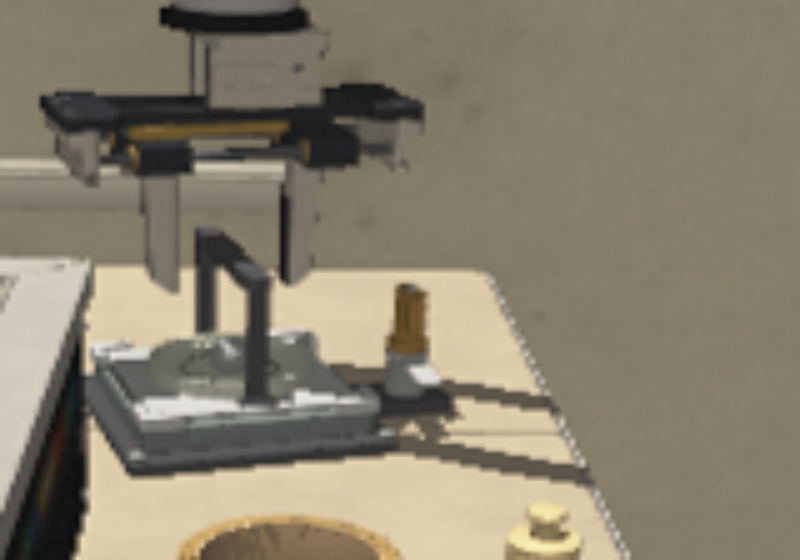

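```bash

python3 -m pendant '[{"ax":0,"ay":0,"az":0,"tx":0,"ty":0,"tz":0,"fingers":185},{"ax":0,"ay":0,"az":0,"tx":0,"ty":0,"tz":0,"fingers":195},{"ax":0,"ay":0,"az":0,"tx":0,"ty":0,"tz":0,"fingers":200},{"ax":0,"ay":0,"az":0,"tx":0,"ty":0,"tz":0,"fingers":200},{"ax":0,"ay":0,"az":0,"tx":0,"ty":0,"tz":0,"fingers":204},{"ax":0,"ay":0,"az":0,"tx":0,"ty":0,"tz":0,"fingers":208},{"ax":0,"ay":0,"az":0,"tx":0,"ty":0,"tz":0,"fingers":212},{"ax":0,"ay":0,"az":0,"tx":0,"ty":0,"tz":0,"fingers":216},{"ax":0,"ay":0,"az":0,"tx":0,"ty":0,"tz":0,"fingers":220},{"ax":0,"ay":0,"az":0,"tx":0,"ty":0,"tz":0,"fingers":224}]' 10
 python3 -c "from h import *;st()"
python3 -m pendant '[{"ax":0,"ay":0,"az":0,"tx":0,"ty":0,"tz":0,"fingers":228},{"ax":0,"ay":0,"az":0,"tx":0,"ty":0,"tz":0,"fingers":236},{"ax":0,"ay":0,"az":0,"tx":0,"ty":0,"tz":0,"fingers":255},{"ax":0,"ay":0,"az":0,"tx":0,"ty":0,"tz":0,"fingers":255}]' 15
 python3 -c "from h import *;st()"

```

```text
time: 12.1
eef_pos: [0.574, -0.2119, 0.1837]
tcp_rot: [-1.897, -2.503, 0.001]
force: [-2.3, -0.7, 1.3]
width: 0.147
t 12.1 tcp [ 0.574  -0.2119  0.1837] yaw_y 15.69 z [-1.e-03 -1.e-04 -1.e+00] q [-5.350e-01  4.660e-01  1.536e+00 -1.000e-03  1.141e+00 -8.090e-01] F [-2.26 -0.67  1.26] T [-0.218  0.573  0.06 ] w 0.147
time: 12.5
eef_pos: [0.5743, -0.2118, 0.1837]
tcp_rot: [-1.897, -2.503, 0.0]
force: [-3.6, -0.6, 2.1]
width: 0.148
t 12.5 tcp [ 0.5743 -0.2118  0.1837] yaw_y 15.68 z [-3.e-04  1.e-04 -1.e+00] q [-0.535  0.466  1.535 -0.     1.14  -0.809] F [-3.58 -0.59  2.12] T [-0.179  0.647  0.   ] w 0.148
```

```bash

python3 -m pendant '[{"ax":0,"ay":0,"az":0,"tx":-0.03,"ty":0,"tz":0,"fingers":255},{"ax":0,"ay":0,"az":0,"tx":0,"ty":0,"tz":0,"fingers":255},{"ax":0,"ay":0,"az":0,"tx":0,"ty":0,"tz":0.04,"fingers":255},{"ax":0,"ay":0,"az":0,"tx":0,"ty":0,"tz":0.08,"fingers":255},{"ax":0,"ay":0,"az":0,"tx":0,"ty":0,"tz":0.08,"fingers":255},{"ax":0,"ay":0,"az":0,"tx":0,"ty":0,"tz":0.08,"fingers":255},{"ax":0,"ay":0,"az":0,"tx":0,"ty":0,"tz":0.08,"fingers":255},{"ax":0,"ay":0,"az":0,"tx":0,"ty":0,"tz":0.04,"fingers":255},{"ax":0,"ay":0,"az":0,"tx":0,"ty":0,"tz":0,"fingers":255},{"ax":0,"ay":0,"az":0,"tx":0,"ty":0,"tz":0,"fingers":255}]' 30
 python3 -c "from h import *;st()
for n in('side','top'):
    im,d=ctrl.capture(n); c=im[100:240,200:360]; cv2.imwrite(f'pics/{n}6.png',cv2.resize(c,None,fx=5,fy=4))"
```

```text
time: 13.5
eef_pos: [0.5737, -0.2117, 0.1938]
tcp_rot: [1.898, 2.504, -0.0]
force: [1.0, -0.5, -3.3]
width: 0.149
t 13.5 tcp [ 0.5737 -0.2117  0.1938] yaw_y 15.69 z [ 0. -0. -1.] q [-0.536  0.455  1.526 -0.     1.16  -0.81 ] F [ 0.97 -0.46 -3.3 ] T [-0.05   0.05   0.004] w 0.149
```

View pics/side6.png

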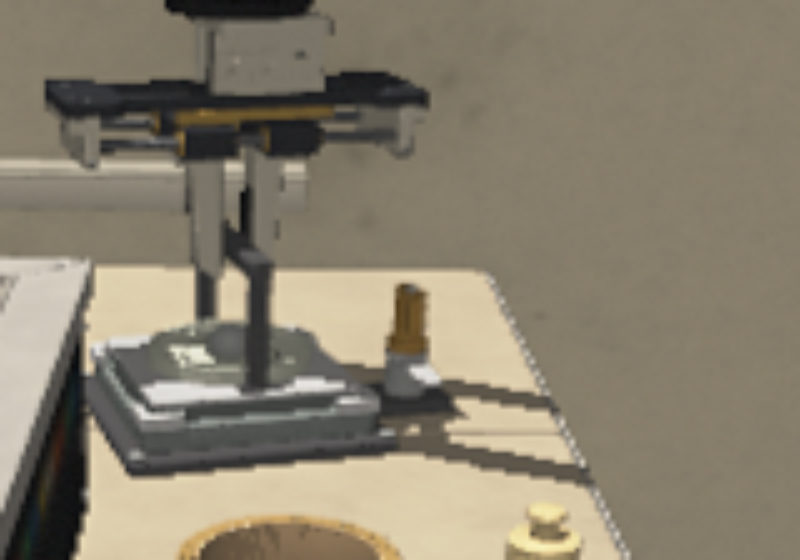

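```bash

python3 -m pendant '[{"ax":0,"ay":0,"az":0,"tx":0,"ty":0,"tz":0.1,"fingers":255},{"ax":0,"ay":0,"az":0,"tx":0,"ty":0,"tz":0.2,"fingers":255},{"ax":0,"ay":0,"az":0,"tx":0,"ty":0,"tz":0.3,"fingers":255},{"ax":0,"ay":0,"az":0,"tx":0,"ty":0,"tz":0.3,"fingers":255},{"ax":0,"ay":0,"az":0,"tx":0,"ty":0,"tz":0.3,"fingers":255},{"ax":0,"ay":0,"az":0,"tx":0,"ty":0,"tz":0.3,"fingers":255},{"ax":0,"ay":0,"az":0,"tx":0,"ty":0,"tz":0.3,"fingers":255},{"ax":0,"ay":0,"az":0,"tx":0,"ty":0,"tz":0.3,"fingers":255},{"ax":0,"ay":0,"az":0,"tx":0,"ty":0,"tz":0.3,"fingers":255},{"ax":0,"ay":0,"az":0,"tx":0,"ty":0,"tz":0.2,"fingers":255},{"ax":0,"ay":0,"az":0,"tx":0,"ty":0,"tz":0.1,"fingers":255},{"ax":0,"ay":0,"az":0,"tx":0,"ty":0,"tz":0,"fingers":255}]' 30
python3 -m pendant '[{"ax":0,"ay":0,"az":0,"tx":0,"ty":0,"tz":0,"fingers":255},{"ax":0,"ay":0,"az":0,"tx":0,"ty":0,"tz":0,"fingers":255},{"ax":0,"ay":0,"az":0,"tx":0,"ty":0,"tz":0,"fingers":255}]' 30
 python3 -c "from h import *;st()
for n in('side','top'):
    im,d=ctrl.capture(n); c=im[80:220,200:360]; cv2.imwrite(f'pics/{n}7.png',cv2.resize(c,None,fx=5,fy=4))"
```

```text
time: 14.8
eef_pos: [0.5738, -0.2118, 0.2616]
tcp_rot: [1.897, 2.503, 0.0]
force: [-0.6, -0.6, -3.3]
width: 0.149
time: 15.1
eef_pos: [0.5735, -0.2117, 0.2609]
tcp_rot: [-1.897, -2.503, 0.0]
force: [0.0, 0.8, -2.6]
width: 0.147
t 15.1 tcp [ 0.5735 -0.2117  0.2609] yaw_y 15.68 z [-7.e-04  4.e-04 -1.e+00] q [-0.536  0.397  1.442 -0.     1.303 -0.81 ] F [ 0.    0.82 -2.63] T [-0.045  0.058 -0.014] w 0.147
```

View pics/side7.png

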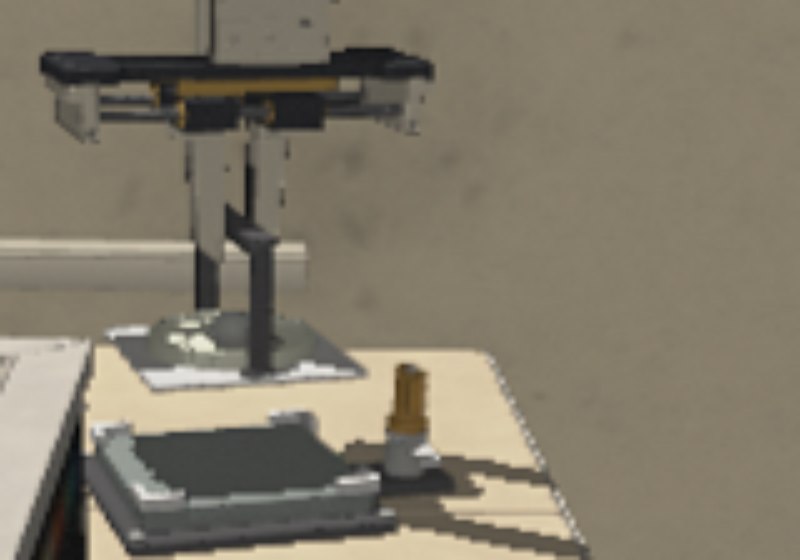

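View pics/top7.png

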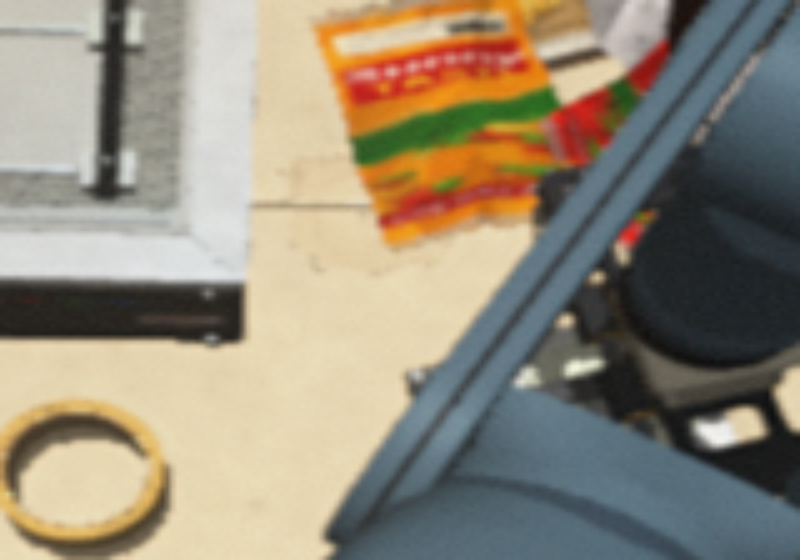

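```bash

python3 -m pendant '[{"ax":0,"ay":0,"az":-0.005,"tx":0,"ty":0,"tz":0,"fingers":255},{"ax":0,"ay":0,"az":-0.01,"tx":0,"ty":0,"tz":0,"fingers":255},{"ax":0,"ay":0,"az":-0.015,"tx":0,"ty":0,"tz":0,"fingers":255},{"ax":0,"ay":0,"az":-0.02,"tx":0,"ty":0,"tz":0,"fingers":255},{"ax":0,"ay":0,"az":-0.02,"tx":0,"ty":0,"tz":0,"fingers":255},{"ax":0,"ay":0,"az":-0.02,"tx":0,"ty":0,"tz":0,"fingers":255},{"ax":0,"ay":0,"az":-0.02,"tx":0,"ty":0,"tz":0,"fingers":255},{"ax":0,"ay":0,"az":-0.02,"tx":0,"ty":0,"tz":0,"fingers":255},{"ax":0,"ay":0,"az":-0.02,"tx":0,"ty":0,"tz":0,"fingers":255},{"ax":0,"ay":0,"az":-0.02,"tx":0,"ty":0,"tz":0,"fingers":255},{"ax":0,"ay":0,"az":-0.02,"tx":0,"ty":0,"tz":0,"fingers":255},{"ax":0,"ay":0,"az":-0.02,"tx":0,"ty":0,"tz":0,"fingers":255}]' 30
python3 -c "from h import *;st()"
python3 -m pendant '[{"ax":0,"ay":0,"az":-0.02,"tx":0,"ty":0,"tz":0,"fingers":255},{"ax":0,"ay":0,"az":-0.02,"tx":0,"ty":0,"tz":0,"fingers":255},{"ax":0,"ay":0,"az":-0.02,"tx":0,"ty":0,"tz":0,"fingers":255},{"ax":0,"ay":0,"az":-0.02,"tx":0,"ty":0,"tz":0,"fingers":255},{"ax":0,"ay":0,"az":-0.02,"tx":0,"ty":0,"tz":0,"fingers":255},{"ax":0,"ay":0,"az":-0.02,"tx":0,"ty":0,"tz":0,"fingers":255},{"ax":0,"ay":0,"az":-0.02,"tx":0,"ty":0,"tz":0,"fingers":255},{"ax":0,"ay":0,"az":-0.02,"tx":0,"ty":0,"tz":0,"fingers":255},{"ax":0,"ay":0,"az":-0.02,"tx":0,"ty":0,"tz":0,"fingers":255},{"ax":0,"ay":0,"az":-0.02,"tx":0,"ty":0,"tz":0,"fingers":255},{"ax":0,"ay":0,"az":-0.02,"tx":0,"ty":0,"tz":0,"fingers":255},{"ax":0,"ay":0,"az":-0.02,"tx":0,"ty":0,"tz":0,"fingers":255}]' 30
python3 -m pendant '[{"ax":0,"ay":0,"az":-0.02,"tx":0,"ty":0,"tz":0,"fingers":255},{"ax":0,"ay":0,"az":-0.015,"tx":0,"ty":0,"tz":0,"fingers":255},{"ax":0,"ay":0,"az":-0.01,"tx":0,"ty":0,"tz":0,"fingers":255},{"ax":0,"ay":0,"az":-0.005,"tx":0,"ty":0,"tz":0,"fingers":255},{"ax":0,"ay":0,"az":0,"tx":0,"ty":0,"tz":0,"fingers":255},{"ax":0,"ay":0,"az":0,"tx":0,"ty":0,"tz":0,"fingers":255},{"ax":0,"ay":0,"az":0,"tx":0,"ty":0,"tz":0,"fingers":255}]' 30
 python3 -c "from h import *;st()
for n in('side','top'):
    im,d=ctrl.capture(n); cv2.imwrite(f'pics/{n}8f.png',im); np.save(n+'8.npy',d);c=im[80:220,200:360]; cv2.imwrite(f'pics/{n}8.png',cv2.resize(c,None,fx=5,fy=4))"
```

```text
time: 16.4
eef_pos: [0.5737, -0.2117, 0.2612]
tcp_rot: [-2.609, -1.75, 0.0]
force: [0.4, 0.6, -3.7]
width: 0.146
t 16.4 tcp [ 0.5737 -0.2117  0.2612] yaw_y -22.3 z [-1.e-04  0.e+00 -1.e+00] q [-0.536  0.397  1.441  0.     1.303 -0.146] F [ 0.45  0.58 -3.74] T [-0.005  0.069  0.034] w 0.146
time: 17.6
eef_pos: [0.5737, -0.2117, 0.2612]
tcp_rot: [-3.07, -0.666, 0.0]
force: [0.2, 0.3, -4.1]
width: 0.15
time: 18.3
eef_pos: [0.5737, -0.2117, 0.2612]
tcp_rot: [-3.112, -0.429, -0.0]
force: [0.1, -0.2, -4.1]
width: 0.149
t 18.3 tcp [ 0.5737 -0.2117  0.2612] yaw_y -74.3 z [ 0.  0. -1.] q [-0.536  0.397  1.441  0.     1.303  0.761] F [ 0.11 -0.16 -4.1 ] T [-0.058  0.103  0.047] w 0.149
```

View pics/side8.png

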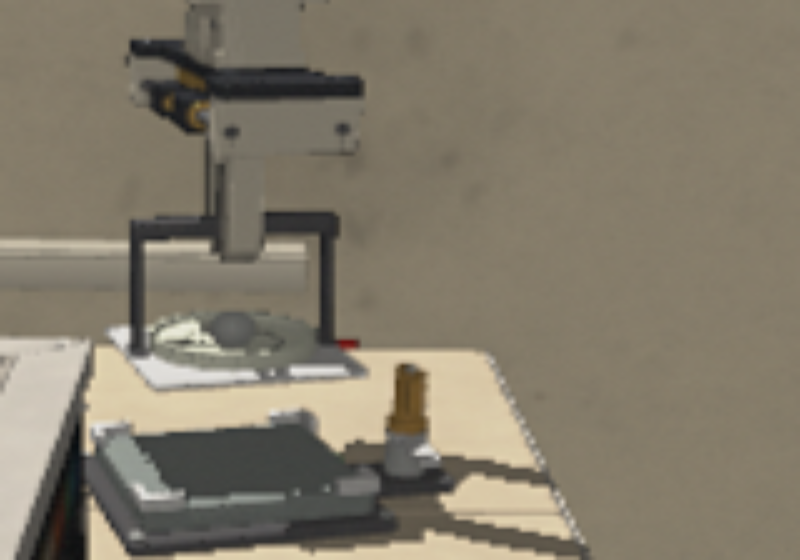

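View pics/top8.png

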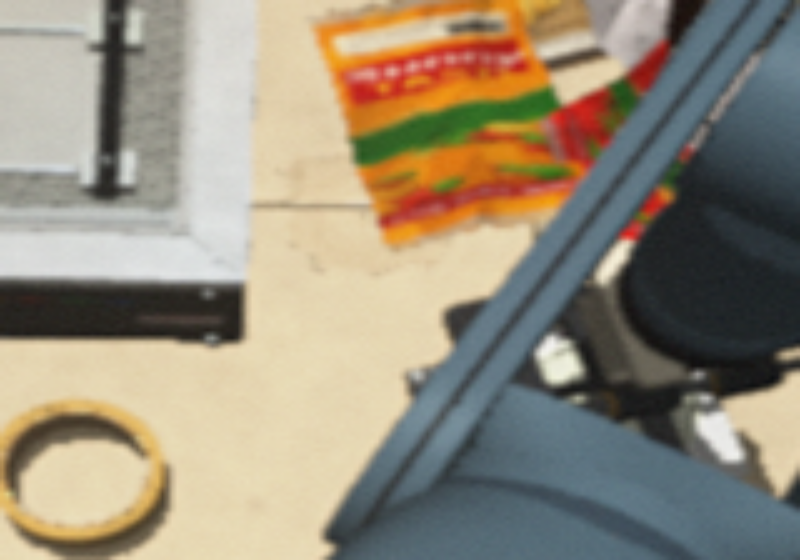

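```bash

python3 -m pendant '[{"ax":0,"ay":0,"az":0,"tx":0,"ty":0,"tz":0,"fingers":255},{"ax":0,"ay":0,"az":0,"tx":0,"ty":0,"tz":0,"fingers":255},{"ax":0,"ay":0,"az":0,"tx":0,"ty":0,"tz":0,"fingers":255},{"ax":0,"ay":0,"az":0,"tx":0,"ty":0,"tz":0,"fingers":255},{"ax":0,"ay":0,"az":0,"tx":0,"ty":0,"tz":0,"fingers":255},{"ax":0,"ay":0,"az":0,"tx":0,"ty":0,"tz":0,"fingers":255},{"ax":0,"ay":0,"az":0,"tx":0,"ty":0,"tz":0,"fingers":255},{"ax":0,"ay":0,"az":0,"tx":0,"ty":0,"tz":0,"fingers":255},{"ax":0,"ay":0,"az":0,"tx":0,"ty":0,"tz":0,"fingers":255},{"ax":0,"ay":0,"az":0,"tx":0,"ty":0,"tz":0,"fingers":255}]' 30
 python3 - <<'E'
from h import *;st()
im,d=ctrl.capture("side");P=pts("side",d)
cv2.imwrite("pics/side9.png",cv2.resize(im[125:225,205:315],None,fx=7,fy=6,interpolation=cv2.INTER_CUBIC))
c=np.array([.5737,-.2118]);a=np.radians(15.5);X=np.array([np.cos(a),np.sin(a)]);Y=np.array([-X[1],X[0]])
hsv=cv2.cvtColor(im,cv2.COLOR_BGR2HSV)
L=np.stack([(P[...,:2]-c)@X,(P[...,:2]-c)@Y,P[...,2]],-1)
box=(np.abs(L[...,0])<.2)&(np.abs(L[...,1])<.12)&(d>0)
red=box&(hsv[...,1]>140)&((hsv[...,0]<8)|(hsv[...,0]>172))&(L[...,2]>.08)
print("red",red.sum(),L[red].mean(0).round(4),L[red].min(0).round(4))
pl=box&(L[...,2]>.1)&(L[...,2]<.119)&(np.abs(L[...,0])<.058)&(np.abs(L[...,1])<.058)
q=L[pl];A=np.c_[q[:,:2],np.ones(len(q))];print("plate n",pl.sum(),"fit",np.linalg.lstsq(A,q[:,2],rcond=None)[0].round(4))
ba=box&(L[...,2]>.13)&(L[...,2]<.16)&(np.hypot(L[...,0],L[...,1])<.03)
print("ball",ba.sum(),L[ba].mean(0).round(4))
g=box&(hsv[...,1]>130)&(hsv[...,0]>10)&(hsv[...,0]<28)&(L[...,2]>.075)&(L[...,2]<.1)
r=cv2.minAreaRect((L[g][:,:2]*1000).astype(np.float32));print("wings",g.sum(),r)
K=proj("side",[*(c),.107+.0196]);print("expected ball px",K)
v,u=np.nonzero(ba);print("ball px",u.mean(),v.mean(), "pred dish z")
k=box&(L[...,2]>.036)&(L[...,2]<.05)&(L[...,0]<-.085)
print("keeper",k.sum(),L[k].mean(0).round(4) if k.sum() else "",L[k].max(0).round(3))
E
```

```text
time: 19.4
eef_pos: [0.5737, -0.2117, 0.2612]
tcp_rot: [-3.112, -0.429, 0.0]
force: [-0.3, 0.4, -3.1]
width: 0.149
t 19.4 tcp [ 0.5737 -0.2117  0.2612] yaw_y -74.31 z [-0. -0. -1.] q [-0.536  0.397  1.441 -0.     1.303  0.761] F [-0.31  0.43 -3.11] T [-0.037  0.109  0.036] w 0.149
red 18 [ 0.1088 -0.0683  0.2042] [-0.0677 -0.1197  0.111 ]
plate n 446 fit [-0.0134 -0.0555  0.1155]
ball 32 [0.0028 0.0068 0.134 ]
wings 29 ((-101.67803955078125, 3.2882251739501953), (34.67296600341797, 13.720345497131348), 69.16094207763672)
expected ball px [246.45617563 161.71328482]
ball px 246.1875 159.9375 pred dish z
keeper 75 [-0.0985  0.0256  0.0435] [-0.09   0.058  0.05 ]
```

View pics/side9.png

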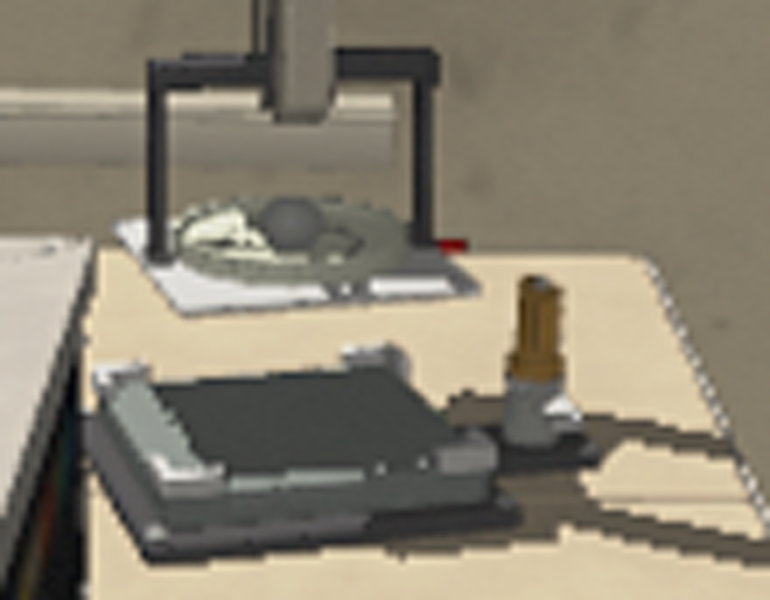

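```bash
python3 - <<'E'
from h import *
d=np.load("side8.npy");P=pts("side",d);im=cv2.imread("pics/side8f.png")
n=np.array([.4725,-.2375]);a=np.radians(15.5);X=np.array([np.cos(a),np.sin(a)]);Y=np.array([-X[1],X[0]])
L=np.stack([(P[...,:2]-n)@X,(P[...,:2]-n)@Y,P[...,2]],-1)
k=(np.abs(L[...,0])<.035)&(L[...,1]>.012)&(L[...,1]<.075)&(L[...,2]>.034)&(L[...,2]<.05)
q=L[k];print(k.sum(),q.mean(0).round(4))
for lo in(.012,.03,.045):
    m=q[(q[:,1]>=lo)&(q[:,1]<lo+.017)]; print(lo,len(m),m.min(0).round(4) if len(m) else'',m.max(0).round(4) if len(m) else '',m.mean(0).round(4) if len(m) else'')
# bright tip face
v,u=np.nonzero(k&(im.min(2)>150)); print(len(u),u.mean(),v.mean())
o=onz("side",u.mean(),v.mean(),.0430)[:2]-n; print("tip stand",o@X,o@Y,"angle",np.arctan2(o@Y,o@X))
for th in(1.1,1.2,1.3,1.44,1.55):
    t=n+.057*(np.cos(th)*X+np.sin(th)*Y); print(th,proj("side",[*t,.0415]).round(1))
E
```

```text
42 [0.0066 0.0373 0.0427]
0.012 13 [-0.0025  0.012   0.0408] [0.0115 0.027  0.0493] [0.0042 0.0193 0.0432]
0.03 12 [0.0004 0.0305 0.0414] [0.014  0.0424 0.0448] [0.007  0.0368 0.0432]
0.045 17 [0.0009 0.0472 0.0384] [0.014  0.0562 0.0444] [0.0081 0.0514 0.0419]
11 284.72727272727275 192.36363636363637
tip stand 0.004067564558032569 0.036016998600380185 angle 1.458338237944081
1.1 [279.2 195.7]
1.2 [281.3 195.9]
1.3 [283.4 195.9]
1.44 [286.3 195.9]
1.55 [288.5 195.7]
```

```bash
python3 -c "
from h import *
st(); print(ctrl.job_done())"
```

```text
t 19.45 tcp [ 0.5737 -0.2117  0.2613] yaw_y -74.31 z [ 0. -0. -1.] q [-0.536  0.397  1.441 -0.     1.303  0.761] F [ 0.57  0.39 -2.95] T [-0.009  0.114 -0.009] w 0.148
the job is handed in; nothing more can be done
None
```

The job is done and handed in at 19.5 s. I turned the nut 82° anticlockwise, lifted the dish 77 mm straight up, and turned it 90° clockwise over the stand. It was left held there with a 30 N grip. `job_done()` gives no verdict, so these are my last readings:

- **Nut:** the keeper lies at about 1.45 rad in the side picture, which agrees with the 1.44 rad the tool turned while holding it.
- **Dish:** the tool axis is vertical and the arm was still, at (0.574, -0.212). The tool carries about 3 N, which matches the dish and ball.
- **Pointer:** it stands on the nut side.
- **Ball:** it is within about 2 pixels of the middle in the side view and looks settled.

Some checks disagreed or failed:

- **Camera offset:** the nut was about 2–3 mm further towards -y in the robot's frame than in the camera's. I corrected for this at the nut grip and carried it over to the dish.
- **Noisy fits:** the final side-view rectangle fit to the wings gave 69°, just about 1.2 rad, so I checked the keeper instead. A rough plane fit to the plate showed a slope of 0.055, under the 0.1 limit, but from few and grazing points.
- **Pointer reading:** my red mask also caught other objects, so I judged the pointer by eye, plus the tool angle.
- **Top camera:** the arm blocked its view at the end, so the last checks used the side view only.
- **Bystanders:** I did not re-measure the stapler, weight or tape at the end. The arm passed well above them.

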